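# Change over the parts trays in a bench rack

### The arm

A 7-joint arm with a two-finger parallel gripper is mounted at the origin on the work surface. World frame = base frame: x ahead of the robot, y to its left, z up, the work surface at z = 0. Lengths are in m, angles in rad, forces in N, time in s.
With the tool pointing down it reaches from about 0.425 to 0.95 m from the base axis. Payload 16.7 kg.
Tool frame: the origin (TCP) lies on the front face of the gripper's body, between the roots of the fingers; the fingertips stand 97 mm ahead of it and the grasp point (between the pads) lies 78 mm ahead of it; x points along the fingers, y is the direction in which the jaws open and shut, and the axes are right-handed (so a half turn about x gives the same grasp; the last joint's range is limited). The gripper opens to 94 mm and grips with 3 to 60 N. Pads are 16 mm wide; open, the fingers measure 119 mm over their backs; the gripper's body (75 mm by 177 mm) begins 78 mm behind the grasp point.
Start: joints at [1.137, 0.426, 0.074, 1.606, -0.034, 1.111, -0.067], TCP at [0.19, -0.648, 0.303] pointing down, gripper open.
Joint ranges: [-2.85, 2.85], [-0.5, 2.14], [-1.23, 1.37], [0.21, 2.46], [-1.02, 4.16], [0.16, 2.05], [-2.73, 2.73]. Speed limits (rad/s): [1.89, 1.89, 2.39, 2.39, 3.01, 3.01, 3.01].

### API

Orientations are given as a unit quaternion [x, y, z, w].
In Python, from workcell import r gives the robot as it stands.
- The arm moves only by the shell command python3 -m creep 'ROWS'. ROWS is JSON, a list of rows, each a list of 7 numbers: the turn, a rotation vector about the tool's x, y, z in rad, then the shift along the tool's x, y, z in cm, then the closure, from -1 (fully open) to 1 (shut). A call has 1 to 8 rows; each row shifts and turns the commanded pose from where the row before left it, along the tool's axes as they then stand; what a row does not reach is not made up. A row lasts 1/8 s, in which the tool goes at most 62.5 mm and 10.7 degrees, less where a joint would pass 70% of its speed; a pose out of reach is approached as far as the arm can. A call is refused whole if a number of a shift passes 6.25 or a number of a turn 0.188, either way. A call with a gripper value outside its range is refused whole. The fingers move at their own pace and stop on an object; the grip force is fixed at half the most. Time passes only in rows, so rows that do not move let the fingers close. It gives the time, the measured TCP pose, the force and the opening at its end, in the units of the state.
- r.state(): the state, without advancing time (a new reading comes with each control period).
- r.grab_frame(name): name is "scene" or "side" or "wrist"; returns a dict with "img" (400x640x3 uint8, red, green, blue), "mtx" (3x3 intrinsics, pixels), "rvec" (rotation vector, rad) and "tvec" (3), from world to camera coordinates, as OpenCV has them. Camera axes: x right, y down, z forward; pixel columns grow to the right and rows downward; lengths in m; the calibration is good to about 2 mm. The wrist camera is an equidistant fisheye: a pixel r from the principal point sees the ray r / f radians off the axis. A picture is of the moment at which its call begins. There is no depth.
- r.hand_in(): hands the job in, once; it reports no verdict.
The state is a dict: "clock": time; "joint_pos": joint angles; "joint_velocities": joint speeds; "tau": joint torques, N m; "eef_pos": TCP position; "orientation": TCP orientation; "contact_force": force on the tool from outside, world axes, zero at the start; "moment": the same for the moment, N m; "opening": finger opening in m.
Only numpy, scipy, OpenCV 4.12 (cv2) and the standard library are available. Lean on these libraries where they do the work, as an engineer would, in place of code of your own. Each camera call takes 0.05 s, during which the arm holds its last target.

### The job

The yellow-lipped tray has been left standing out of the bench rack: push it fully home, since only one tray may be out of the rack at a time. Then hook a fingertip behind the front lip of the blue-lipped tray and draw it out along its runners as far as its stop, gently, so that the two jars in it stay standing and can be reached. Do not pinch the trays or touch the jars, and leave the green-lipped tray and everything else as it is.

Things in the scene. Friction and masses are not known exactly. Their poses are not given: they have to be found in the camera images.
- yellow_tray (a joint): How far the yellow-lipped tray stands out, in m: 0 fully home, 0.14 at its stop. Starts 0.07 to 0.12. Runner friction 2.5 N plus 4 N per m/s; it stays where it is left. Fixed brass bushes in it.
- yellow_tray_lip (a point): Middle of the top rear edge of the yellow tray's front lip, 62 mm above the bench; moves with the tray. x axis points into the rack (the way the tray goes home), y along the lip, z up. Front wall below it: x -4 to 0 mm from this point, 10 to 62 mm above the bench. The coloured lip, 4 mm thick, is folded forward from the wall's top: x -18 to 0 mm. All three trays are alike.
- blue_tray (a joint): How far the blue-lipped tray stands out, in m: 0 fully home (it starts within 4 mm of that), 0.14 at its stop. Same runners as the yellow one.
- blue_tray_lip (a point): The same point and axes on the blue tray. Behind its front wall is an empty finger pocket, x 0 to 47 mm from this point, 111 mm wide, floor 13 mm above the bench, open above, closed at the rear by a divider 35 mm above the bench. With the tray home, the front edge of the rack's deck (top 78 mm above the bench) is at x = 45 mm, so the pocket is clear from above.
- green_tray (a joint): How far the green-lipped tray stands out, in m: home at the start, to be left shut.
- green_tray_lip (a point): The same point and axes on the green tray. The trays are sheet steel, 117 mm wide, 239 mm long, side walls to 45 mm above the bench; they lie side by side, 130 mm between centres, in any order.
- rack: Grey sheet-steel rack fixed to the bench, 200 mm deep at the deck, 406 mm wide, deck top 78 mm above the bench; origin at the middle of its underside, x pointing to its back, z up. The trays come out at its front (-x), which faces the robot.
- jar_a: Amber jar with white cap, 38 mm across, 46 mm tall, about 60 g, standing loose in the blue tray behind the divider, below the deck at the start. Origin under its middle, z axis up along the jar.
- jar_b: The same with a black cap, also loose in the blue tray; origin under its middle.
- pen_cup: Clear cup with pens about half-way back on the rack's deck, 68 mm across, 140 mm tall with the pens; origin under its middle.
- memo_pad: Yellow memo pad, 75 x 75 x 19 mm, about half-way back on the deck; origin under its middle.
- tape_roll: White tape roll lying flat, 72 mm across, 19 mm high, about half-way back on the deck; origin under its middle.
- wipes_box: Green and white wipes carton, 120 x 220 x 75 mm, on the bench to the robot's right; origin under its middle.
- screwdriver: Red-handled screwdriver lying on the bench between robot and rack, to the left.
- wrench: Steel wrench lying on the bench to the left of the rack.
- oil_bottle: White bottle with red cap, 52 mm across, 130 mm tall, on the bench to the right of the rack; origin under its middle.
- blue_tray_bay: Runner channel of the blue tray, fixed in the rack, with its tray; its origin lies in the rack's underside below the front edge of the deck, 45 mm behind the lip point of the closed tray. Same axes as the lip.
- yellow_tray_bay: The same for the yellow tray.

How it is judged:
By the outcome, as a careful person would: the job done as asked, in the order asked, and still so for the second after the job is handed in, with the robot touching nothing.
It also fails if it takes over 45 s, if anything falls off the work surface, if the arm or the gripper's body presses on something with over 40 N, if the wrist force passes 120 N, or if a joint passes its speed limit or range.

## Working session

There is one attempt and no reset: what is moved stays moved. The work goes in short steps, Python scripts to look and compute and a shell command to move; the robot and the scene stay as the last step left them, time stands still between calls to the robot, and variables do not carry over. Pictures are saved under pics/ and viewed, and the job is handed in when it is done.

```bash
mkdir -p pics; ls; python3 - <<'E'
from workcell import r
import cv2
s=r.state(); print(s)
for n in("scene","side","wrist"):
    f=r.grab_frame(n); cv2.imwrite(f"pics/{n}0.png",f["img"][:,:,::-1]); print(n,f["mtx"],f["rvec"],f["tvec"])
E
```

```text
pics
{'clock': 0.0, 'joint_pos': array([ 1.13650961,  0.42674652,  0.07382756,  1.6066101 , -0.03407073,
        1.1108042 , -0.06710451]), 'joint_velocities': array([-1.13501397e-03,  3.76205801e-04, -3.43118350e-04,  9.38039525e-05,
       -7.68952387e-04, -2.36214451e-04,  1.49167946e-04]), 'tau': array([-8.71138673e-04, -9.35822010e+01,  3.66574913e+00, -4.54192901e+01,
       -4.89557139e-02,  2.03698600e-02,  2.78121206e-04]), 'eef_pos': array([ 0.18953874, -0.6475105 ,  0.3019638 ]), 'orientation': array([-0.69984469, -0.10079755,  0.70005578, -0.0998958 ]), 'contact_force': array([ 0.47586268, -0.11239701,  0.66623154]), 'moment': array([-0.01205473,  0.02819591,  0.00988711]), 'opening': 0.09359207995768899}
scene [[447.58608883   0.         317.917879  ]
 [  0.         447.58608883 196.39157137]
 [  0.           0.           1.        ]] [ 1.05046313  2.47351398 -0.94925788] [ 0.38377837 -0.26026816  1.65849369]
side [[495.65464015   0.         321.49076731]
 [  0.         495.65464015 203.85005879]
 [  0.           0.           1.        ]] [ 0.78445887 -2.4250597   1.29989166] [0.43390119 0.26108502 1.43761038]
wrist [[309.70691629   0.         317.93786973]
 [  0.         309.70691629 201.90071657]
 [  0.           0.           1.        ]] [-2.33455008  1.75042402  0.23848537] [-0.67347449 -0.0284148   0.39236741]
```

View pics/scene0.png

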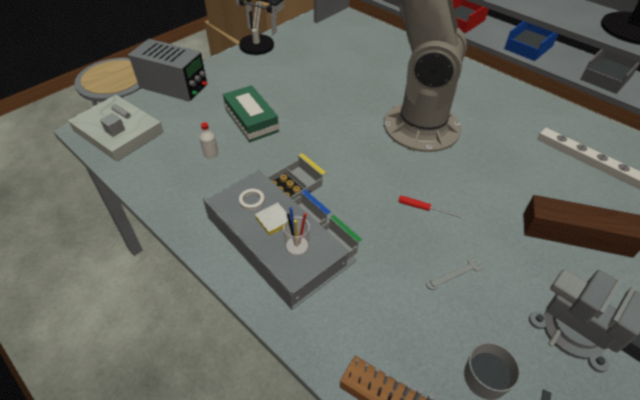

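View pics/side0.png

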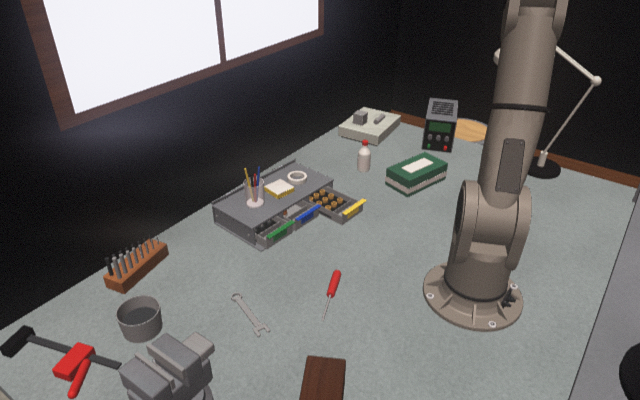

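View pics/wrist0.png

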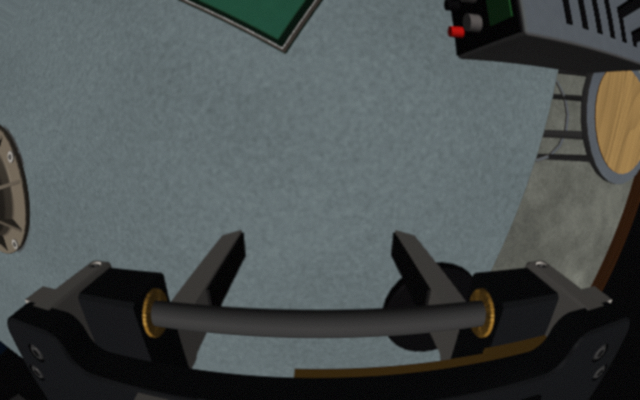

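The scene view shows the yellow lip near (312,164), blue near (316,202) and green near (345,229). In the side view they are near (355,207), (308,214) and (280,231). Next I measure them.

```bash
cat > h.py <<'E'
import numpy as np, cv2
from scipy.spatial.transform import Rotation as R
def ray(f,uv):
    Rm=cv2.Rodrigues(np.array(f["rvec"],float))[0]; t=np.array(f["tvec"],float)
    u=cv2.undistortPoints(np.array(uv,float).reshape(-1,1,2),f["mtx"],None).reshape(-1,2)
    d=np.c_[u,np.ones(len(u))]@Rm
    return -Rm.T@t,d
def onz(f,uv,z):
    c,d=ray(f,uv); return c+d*((z-c[2])/d[:,2])[:,None]
H={"yellow":((22,35),(150,90)),"blue":((105,125),(120,60)),"green":((50,75),(120,60))}
BOX={"scene":(200,140,380,260),"side":(240,180,385,260)}
def lips(f,n):
    x0,y0,x1,y1=BOX[n]; im=f["img"][y0:y1,x0:x1]; hsv=cv2.cvtColor(np.ascontiguousarray(im),cv2.COLOR_RGB2HSV); out={}
    for k,((a,b),(s,v)) in H.items():
        m=cv2.inRange(hsv,(a,s,v),(b,255,255))
        cs=[c for c in cv2.findContours(m,cv2.RETR_EXTERNAL,cv2.CHAIN_APPROX_NONE)[0] if cv2.contourArea(c)>15]
        out[k]=[]
        for c in cs:
            (cx,cy),wh,an=cv2.minAreaRect(c)
            bx=cv2.boxPoints(((cx,cy),wh,an))+[x0,y0]
            out[k].append((cv2.contourArea(c),np.array([cx+x0,cy+y0]),bx))
    return out
E
python3 - <<'E'
from workcell import r
from h import *
np.set_printoptions(precision=4,suppress=True)
for n in("scene","side"):
    f=r.grab_frame(n)
    x0,y0,x1,y1=BOX[n]
    cv2.imwrite(f"pics/{n}_z.png",cv2.resize(np.ascontiguousarray(f["img"][y0:y1,x0:x1,::-1]),None,fx=4,fy=4)[:600,:800])
    for k,v in lips(f,n).items():
        for a,c,b in v: print(n,k,a,c,onz(f,c,.062),"\n",np.c_[b,onz(f,b,.062)[:,:2]])
E
```

```text
scene yellow 44.0 [311.9024 163.6219] [[ 0.474  -0.1047  0.062 ]] 
 [[300.2195 155.9756   0.4748  -0.1569]
 [301.8781 153.9024   0.464   -0.1601]
 [323.5854 171.2683   0.4732  -0.0542]
 [321.9268 173.3415   0.4835  -0.0516]]
scene blue 21.5 [291. 217.] [[0.6737 0.0066 0.062 ]] 
 [[290.     208.       0.6522  -0.0199]
 [292.     208.       0.6481  -0.0158]
 [292.     226.       0.6945   0.0323]
 [290.     226.       0.6984   0.0282]]
scene blue 128.0 [315.4846 201.5523] [[0.5824 0.0158 0.062 ]] 
 [[301.304  191.8171   0.584   -0.0419]
 [304.7957 188.076    0.5657  -0.0453]
 [329.6651 211.2874   0.5808   0.0713]
 [326.1734 215.0285   0.5982   0.0737]]
scene green 93.5 [345.7302 227.7943] [[0.594  0.1448 0.062 ]] 
 [[331.1698 216.9057   0.5933   0.0887]
 [333.6189 214.234    0.5811   0.087 ]
 [360.2906 238.683    0.5946   0.1987]
 [357.8415 241.3547   0.6062   0.1998]]
side yellow 69.5 [354.98 207.14] [[ 0.465  -0.1002  0.062 ]] 
 [[343.28   212.04     0.4811  -0.052 ]
 [362.96   197.28     0.4755  -0.1693]
 [366.68   202.24     0.4485  -0.15  ]
 [347.     217.       0.4552  -0.0352]]
side blue 117.5 [309.0769 213.6154] [[0.5682 0.0237 0.062 ]] 
 [[295.5385 218.3077   0.588    0.0718]
 [318.6154 202.9231   0.5803  -0.0476]
 [322.6154 208.9231   0.5479  -0.0258]
 [299.5385 224.3077   0.5569   0.0906]]
side green 65.0 [280.1853 229.2912] [[0.5903 0.1486 0.062 ]] 
 [[266.8353 235.7412   0.6024   0.1995]
 [291.6823 219.9294   0.5926   0.0866]
 [293.5353 222.8412   0.5776   0.0958]
 [268.6882 238.6529   0.5881   0.2074]]
```

View pics/scene_z.png

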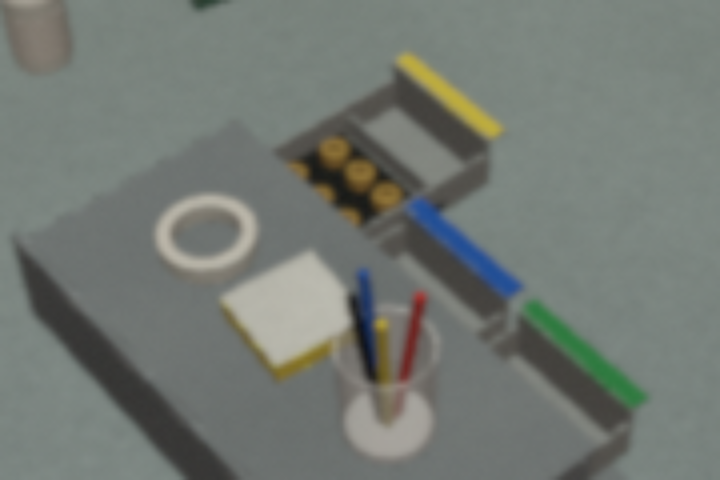

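View pics/side_z.png

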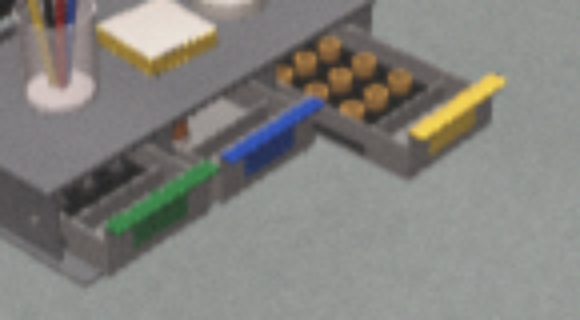

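```bash
python3 - <<'E'
from workcell import r
from h import *
np.set_printoptions(precision=4,suppress=True)
s=r.state(); T=R.from_quat(s["orientation"]); print(T.as_matrix())
f=r.grab_frame("wrist"); Rm=cv2.Rodrigues(f["rvec"])[0]; c=-Rm.T@f["tvec"]; print("cam in tool",T.inv().apply(c-s["eef_pos"]),"\ncam axes in tool\n",T.as_matrix().T@Rm.T)
# refined lip lines on scene: weighted PCA in upsampled saturation mask
for n in("scene","side"):
    f=r.grab_frame(n);P={}
    for k,v in lips(f,n).items():
        a,c,b=max(v,key=lambda q:q[0]); P[k]=onz(f,c,.062)[0]
    print(n,P, "yaw from blue->green deg",np.degrees(np.arctan2(*(P["green"]-P["blue"])[:2])))
# deck corners by hand from zoomed scene view, z=.078
f=r.grab_frame("scene"); uv=np.array([[240,120],[637,438],[15,237]])/4+[200,140]; print(onz(f,uv,.078))
for t in ([.45,-.12,.3],):
    print("delta tool cm",T.inv().apply(np.array(t)-s["eef_pos"])*100)
E
```

```text
[[-0.0002  0.2809 -0.9597]
 [ 0.0006 -0.9597 -0.2809]
 [-1.     -0.0006  0.    ]]
cam in tool [-0.0828 -0.0007 -0.0762] 
cam axes in tool
 [[ 0.0003 -0.2655  0.9641]
 [ 1.     -0.0008 -0.0006]
 [ 0.0009  0.9641  0.2655]]
scene {'yellow': array([ 0.4738, -0.1033,  0.062 ]), 'blue': array([0.5824, 0.0158, 0.062 ]), 'green': array([0.594 , 0.1448, 0.062 ])} yaw from blue->green deg 5.123439670857693
side {'yellow': array([ 0.4634, -0.0969,  0.062 ]), 'blue': array([0.5682, 0.0237, 0.062 ]), 'green': array([0.5906, 0.1484, 0.062 ])} yaw from blue->green deg 10.164666221953707
[[ 0.6186 -0.1879  0.078 ]
 [ 0.6339  0.2266  0.078 ]
 [ 0.8128 -0.2133  0.078 ]]
delta tool cm [  0.2595 -43.3268 -39.8183]
```

```bash
python3 -m creep '[[-0.185,0,0,0,0,0,1],[-0.185,0,0,0,0,0,1],[-0.185,0,0,0,0,0,1],[-0.185,0,0,0,0,0,1],[-0.185,0,0,0,0,0,1],[-0.185,0,0,0,0,0,1],[-0.185,0,0,0,0,0,1],[-0.185,0,0,0,0,0,1]]'
python3 -m creep '[[-0.185,0,0,0,0,0,1],[-0.185,0,0,0,0,0,1],[-0.185,0,0,0,0,0,1],[-0.185,0,0,0,0,0,1],[-0.185,0,0,0,0,0,1],[-0.185,0,0,0,0,0,1],[-0.185,0,0,0,0,0,1],[0,0,0,0,0,0,1]]'
python3 - <<'E'
from workcell import r
from h import *
s=r.state(); T=R.from_quat(s["orientation"]); print(T.as_matrix().round(3),s["joint_pos"].round(2),s["opening"])
print((T.inv().apply(np.array([.43,-.11,.3])-s["eef_pos"])*100).round(2))
E
```

```text
clock: 1.45
eef_pos: [0.1896, -0.6478, 0.3027]
orientation: [0.448, 0.547, -0.448, 0.547]
contact_force: [-0.3, -0.1, 0.4]
opening: 0.0174
clock: 2.45
eef_pos: [0.1894, -0.6479, 0.3026]
orientation: [0.029, 0.706, -0.029, 0.707]
contact_force: [-0.7, -0.4, -0.4]
opening: 0.0009
[[ 0.     0.083  0.997]
 [ 0.     0.997 -0.083]
 [-1.     0.     0.   ]] [ 1.54  0.47 -0.48  1.58  0.23  1.15  2.5 ] 0.0008711335168105098
[ 0.28 55.6  19.51]
```

```bash
python3 -m creep '[[0,0,0,0,4,2,1],[0,0,0,0,5.5,2,1],[0,0,0,0,5.5,2,1],[0,0,0,0,5.5,2,1],[0,0,0,0,5.5,2,1],[0,0,0,0,5.5,2,1],[0,0,0,0,5.5,2,1],[0,0,0,0,5.5,2,1]]'
python3 -m creep '[[0,0,0,0,5.5,2,1],[0,0,0,0,5,1,1],[0,0,0,0,3,0,1],[0,0,0,0,0,0,1]]'
python3 - <<'E'
from workcell import r
from h import *
s=r.state(); T=R.from_quat(s["orientation"]); print(T.as_matrix().round(3),s["joint_pos"].round(2),s["eef_pos"])
for n in("wrist","scene","side"):
    f=r.grab_frame(n); cv2.imwrite(f"pics/{n}1.png",f["img"][:,:,::-1])
E
```

```text
clock: 3.45
eef_pos: [0.3843, -0.2355, 0.303]
orientation: [0.031, 0.706, -0.031, 0.707]
contact_force: [0.7, -0.6, -0.3]
opening: 0.0005
clock: 3.95
eef_pos: [0.4251, -0.1032, 0.303]
orientation: [0.029, 0.706, -0.029, 0.707]
contact_force: [-0.3, 0.0, -0.5]
opening: 0.0001
[[ 0.001  0.083  0.997]
 [-0.     0.997 -0.083]
 [-1.    -0.     0.001]] [ 0.95  0.1  -0.89  2.07  0.09  1.01  1.5 ] [ 0.42505525 -0.10318765  0.30300248]
```

View pics/wrist1.png

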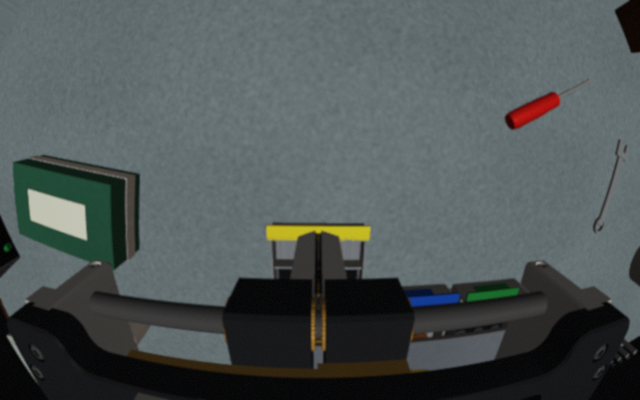

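View pics/scene1.png

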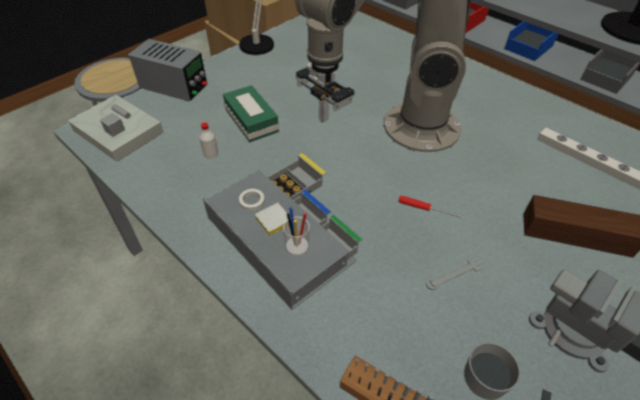

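The wrist view shows the yellow lip at columns 267-370, rows 225-241, almost level and centred on the closed fingers. The blue lip is near (432,299) and the green near (493,294). Now I cast fisheye rays to these.

```bash
cat >> h.py <<'E'
def wonz(f,uv,z):
    Rm=cv2.Rodrigues(np.array(f["rvec"],float))[0]; t=np.array(f["tvec"],float)
    u=cv2.fisheye.undistortPoints(np.array(uv,float).reshape(-1,1,2),np.array(f["mtx"],float),np.zeros(4)).reshape(-1,2)
    d=np.c_[u,np.ones(len(u))]@Rm; c=-Rm.T@t
    return c+d*((z-c[2])/d[:,2])[:,None]
E
cat > w.py <<'E'
from workcell import r
from h import *
np.set_printoptions(precision=4,suppress=True)
f=r.grab_frame("wrist"); hsv=cv2.cvtColor(np.ascontiguousarray(f["img"]),cv2.COLOR_RGB2HSV)
s=r.state(); print(s["eef_pos"])
for k,((a,b),(sa,v)) in H.items():
    m=cv2.inRange(hsv,(a,sa,v),(b,255,255)); 
    if k=="green": m[:, :250]=0
    cs=cv2.findContours(m,cv2.RETR_EXTERNAL,cv2.CHAIN_APPROX_NONE)[0]
    if not cs: continue
    c=max(cs,key=cv2.contourArea)
    if cv2.contourArea(c)<30: continue
    p=c.reshape(-1,2).astype(float); W=wonz(f,p,.062)
    rect=cv2.minAreaRect(W[:,:2].astype(np.float32)*1000)
    print(k,cv2.contourArea(c),p.min(0),p.max(0),"rect mm",rect)
E
python3 w.py
```

```text
[ 0.4246 -0.1061  0.3027]
yellow 1086.5 [269. 225.] [371. 240.] rect mm ((471.1365966796875, -107.25604248046875), (115.4400405883789, 18.11492156982422), 85.01919555664062)
blue 494.0 [409. 292.] [462. 306.] rect mm ((579.9127807617188, 34.87485122680664), (76.382568359375, 17.33209228515625), 84.86964416503906)
green 339.0 [469. 287.] [518. 300.] rect mm ((588.8855590820312, 127.32320404052734), (85.41929626464844, 13.754624366760254), 84.89384460449219)
```

```bash
python3 -m creep '[[0,0,0,2,0,0,1],[0,0,0,3,0.1,0,1],[0,0,0,3,0.2,0,1],[0,0,0,3,0,0,1],[0,0,0,3,0,0,1],[0,0,0,2,0,0,1],[0,0,0,1.5,0,0,1],[0,0,0,0,0,0,1]]'
python3 - <<'E'
from workcell import r
from h import *
s=r.state(); T=R.from_quat(s["orientation"]); print(T.as_matrix().round(3),s["eef_pos"])
f=r.grab_frame("wrist"); cv2.imwrite(f"pics/wrist2.png",f["img"][:,:,::-1])
E
```

```text
clock: 5.15
eef_pos: [0.4247, -0.1024, 0.127]
orientation: [0.029, 0.707, -0.029, 0.706]
contact_force: [0.4, -0.5, 0.9]
opening: 0.0004
[[-0.001  0.083  0.997]
 [ 0.001  0.997 -0.083]
 [-1.     0.001 -0.001]] [ 0.42465982 -0.10244264  0.12704829]
```

View pics/wrist2.png

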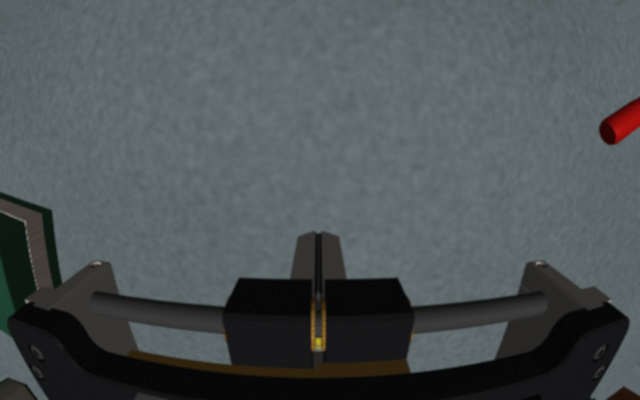

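The wrist view shows the fingers (318,260) standing in front of the tray, with the lip hidden behind them. Pushing.

```bash
python3 -m creep '[[0,0,0,0,0,0.5,1],[0,0,0,0,0,1,1],[0,0,0,0,0,1,1],[0,0,0,0,0,1.2,1],[0,0,0,0,0,1.2,1],[0,0,0,0,0,1.2,1],[0,0,0,0,0,1.2,1],[0,0,0,0,0,1.2,1]]'
python3 -m creep '[[0,0,0,0,0,1,1],[0,0,0,0,0,0.8,1],[0,0,0,0,0,0.5,1],[0,0,0,0,0,0.4,1],[0,0,0,0,0,0.3,1],[0,0,0,0,0,0.2,1],[0,0,0,0,0,0,1]]'
```

```text
clock: 6.2
eef_pos: [0.5104, -0.1093, 0.1276]
orientation: [0.029, 0.707, -0.029, 0.706]
contact_force: [-3.6, -2.7, 1.1]
opening: 0.0004
clock: 7.08
eef_pos: [0.5418, -0.1116, 0.1278]
orientation: [0.029, 0.706, -0.029, 0.707]
contact_force: [-1.2, -0.2, -0.3]
opening: -0.0001
```

```bash
python3 -m creep '[[0,0,0,0,0,0.2,1],[0,0,0,0,0,0.2,1],[0,0,0,0,0,0.2,1],[0,0,0,0,0,0.1,1]]'
python3 -m creep '[[0,0,0,0,0,0.1,1],[0,0,0,0,0,0.1,1]]'
```

```text
clock: 7.58
eef_pos: [0.5488, -0.1123, 0.1277]
orientation: [0.029, 0.706, -0.029, 0.707]
contact_force: [-2.8, -0.5, 1.6]
opening: 0.0006
clock: 7.82
eef_pos: [0.5507, -0.1124, 0.1277]
orientation: [0.029, 0.706, -0.029, 0.707]
contact_force: [-2.2, 0.3, 1.4]
opening: 0.0006
```

```bash
python3 -m creep '[[0,0,0,0,0,0.1,1],[0,0,0,0,0,0.1,1]]'; python3 -m creep '[[0,0,0,0,0,0.1,1],[0,0,0,0,0,0.1,1]]'
python3 - <<'E'
from workcell import r
from h import *
for n in("scene","side"):
    f=r.grab_frame(n);x0,y0,x1,y1=BOX[n]
    cv2.imwrite(f"pics/{n}_z3.png",cv2.resize(np.ascontiguousarray(f["img"][y0:y1,x0:x1,::-1]),None,fx=4,fy=4)[:600,:800])
E
```

```text
clock: 8.07
eef_pos: [0.5527, -0.1126, 0.1277]
orientation: [0.029, 0.706, -0.029, 0.707]
contact_force: [-3.8, 1.1, 2.0]
opening: 0.0004
clock: 8.32
eef_pos: [0.5531, -0.1126, 0.1275]
orientation: [0.029, 0.708, -0.029, 0.705]
contact_force: [-17.8, 2.0, 16.4]
opening: 0.0009
```

View pics/side_z3.png

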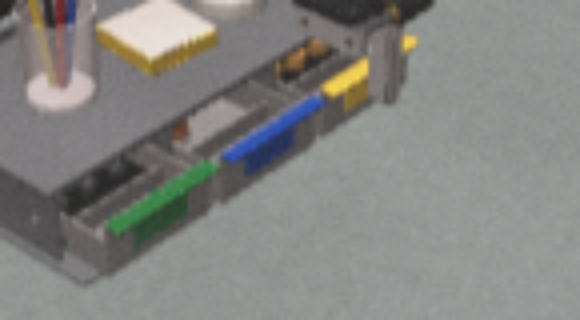

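View pics/scene_z3.png

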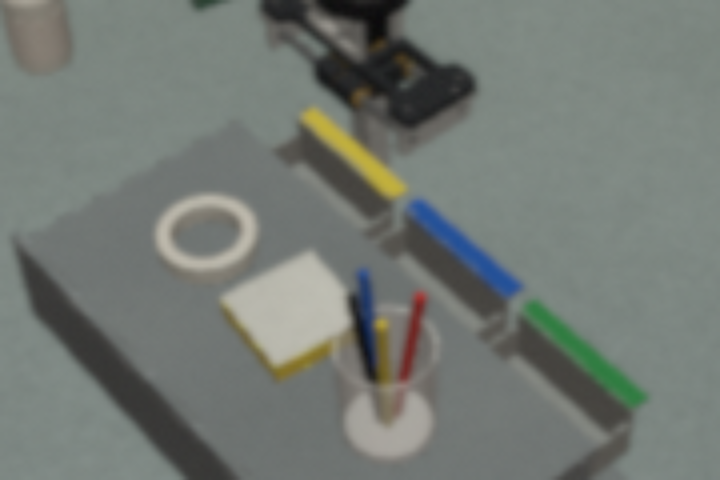

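Force rose to 18 N and the scene view shows the three lips in line (yellow about (288,178) full frame). The yellow tray is home. Back off, lift, and move over the blue pocket.

```bash
python3 -m creep '[[0,0,0,0,0,-0.5,1],[0,0,0,0,0,-1.5,1],[0,0,0,0,0,-0.5,1],[0,0,0,-3,0,0,1],[0,0,0,-3,0,0,1],[0,0,0,-3,0,0,1],[0,0,0,-1,0,0,1],[0,0,0,0,2,0,1]]'
python3 -m creep '[[0,0,0,0,3,1,1],[0,0,0,0,3,2,1],[0,0,0,0,3,2,1],[0,0,0,0,1.8,1,1],[0,0,0,0,0,0,1]]'
python3 w.py
python3 - <<'E'
from workcell import r
from h import *
s=r.state(); T=R.from_quat(s["orientation"]); print(T.as_matrix().round(3)); p=s["eef_pos"]; print(p, p[0]*.9962-p[1]*.0871, p[0]*.0871+p[1]*.9962)
f=r.grab_frame("wrist"); cv2.imwrite(f"pics/wrist4.png",f["img"][:,:,::-1])
for n in("scene","side"):
    f=r.grab_frame(n);x0,y0,x1,y1=BOX[n]; y0-=40
    cv2.imwrite(f"pics/{n}_z4.png",cv2.resize(np.ascontiguousarray(f["img"][y0:y1,x0:x1,::-1]),None,fx=4,fy=4)[:600,:800])
    L=lips(f,n)
    for k,v in L.items():
        for a,c,b in v: print(n,k,a,c,onz(f,c,.062))
E
```

```text
clock: 9.43
eef_pos: [0.5313, -0.0922, 0.228]
orientation: [0.03, 0.706, -0.03, 0.707]
contact_force: [-0.6, 0.4, -0.3]
opening: 0.0009
clock: 10.05
eef_pos: [0.6, 0.0134, 0.2269]
orientation: [0.028, 0.707, -0.028, 0.706]
contact_force: [-0.3, -0.9, 0.5]
opening: 0.0005
[0.5996 0.0121 0.2269]
yellow 1675.5 [119. 182.] [232. 198.] rect mm ((567.9688110351562, -114.94336700439453), (117.46368408203125, 15.171380996704102), 85.10620880126953)
blue 2570.0 [246. 180.] [386. 200.] rect mm ((579.4331665039062, 13.800289154052734), (117.41304016113281, 17.018646240234375), 85.20877075195312)
green 1700.0 [400. 183.] [514. 202.] rect mm ((591.8885498046875, 142.75933837890625), (116.74889373779297, 15.648372650146484), 84.88395690917969)
[[-0.001  0.081  0.997]
 [ 0.     0.997 -0.081]
 [-1.     0.    -0.001]]
[0.59957728 0.01209096 0.22690805] 0.5962457632223003 0.06426820004816573
scene yellow 90.0 [287.5        178.00000381] [[ 0.57275187 -0.11381573  0.062     ]]
scene blue 20.5 [291.  217.5] [[0.67497026 0.0079641  0.062     ]]
scene blue 121.0 [315.73018646 201.79433441] [[0.58257624 0.01697714 0.062     ]]
scene green 93.5 [345.73019409 227.79434204] [[0.59396523 0.14483744 0.062     ]]
side yellow 67.0 [333.10403442 197.57717896] [[ 0.55914173 -0.10524205  0.062     ]]
side blue 119.5 [309.07691956 213.61538315] [[0.56824318 0.02369816 0.062     ]]
side green 60.5 [280.16470337 229.25882339] [[0.59042055 0.14848298 0.062     ]]
```

View pics/wrist4.png

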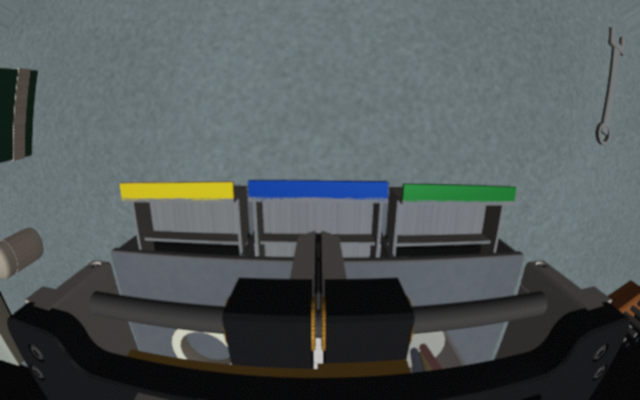

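View pics/side_z4.png

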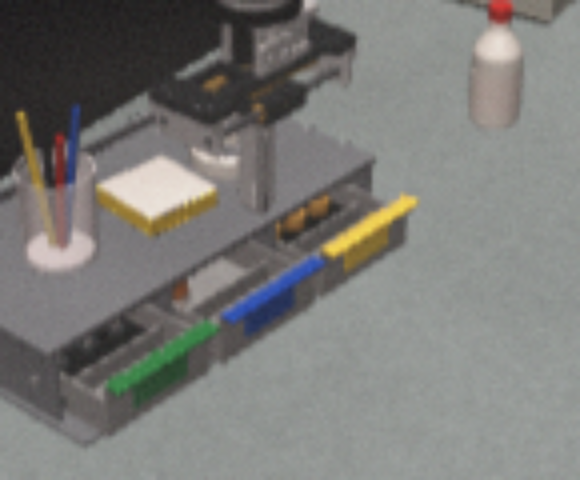

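View pics/scene_z4.png

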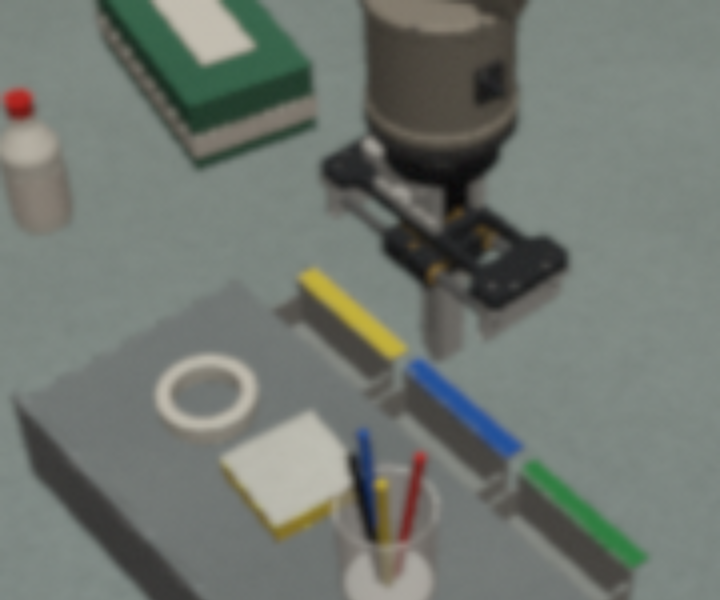

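The wrist view shows all three lips in line at row about 190, with the blue lip (246-386) centred on the fingers. The side view agrees. Shift 11 mm inward, then descend into the pocket.

```bash
python3 -m creep '[[0,0,0,0,0,0.6,1],[0,0,0,0,0,0.5,1],[0,0,0,0.5,0,0,1],[0,0,0,1.5,0,0,1],[0,0,0,2,0,0,1],[0,0,0,0.5,0,0,1],[0,0,0,0,0,0,1]]'
python3 - <<'E'
from workcell import r
from h import *
s=r.state(); p=s["eef_pos"]; print(p, p[0]*.9962-p[1]*.0871, p[0]*.0871+p[1]*.9962)
f=r.grab_frame("side");cv2.imwrite("pics/side_z5.png",cv2.resize(np.ascontiguousarray(f["img"][140:260,240:385,::-1]),None,fx=4,fy=4))
E
```

```text
clock: 11.12
eef_pos: [0.6106, 0.0111, 0.1821]
orientation: [0.029, 0.707, -0.029, 0.706]
contact_force: [0.4, -0.3, -0.6]
opening: 0.0008
[0.61064294 0.01113529 0.1820579 ] 0.6073526133012902 0.06427997703139433
```

View pics/side_z5.png

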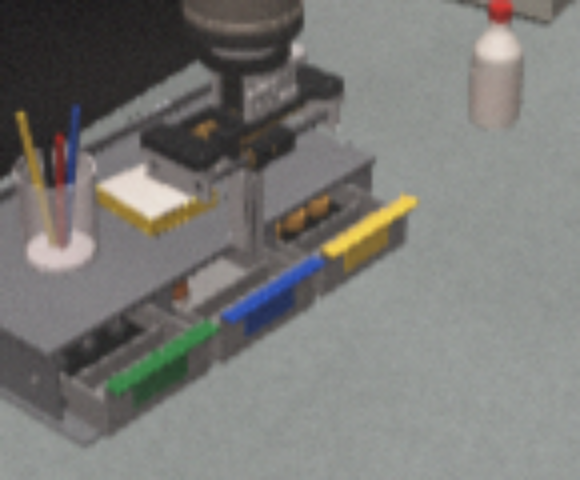

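The side view shows the closed fingertips at (245,245), above the pocket between the blue lip and the deck. Descend 5.5 cm.

```bash
python3 -m creep '[[0,0,0,0.6,0,0,1],[0,0,0,1.2,0,0,1],[0,0,0,1.2,0,0,1],[0,0,0,1.2,0,0,1],[0,0,0,0.9,0,0,1],[0,0,0,0.4,0,0,1],[0,0,0,0,0,0,1]]'
python3 -m creep '[[0,0,0,0,0,-0.2,1],[0,0,0,0,0,-0.2,1],[0,0,0,0,0,-0.2,1],[0,0,0,0,0,-0.2,1],[0,0,0,0,0,-0.2,1],[0,0,0,0,0,-0.2,1],[0,0,0,0,0,-0.2,1]]'
```

```text
clock: 12.05
eef_pos: [0.6109, 0.0111, 0.1275]
orientation: [0.029, 0.707, -0.029, 0.706]
contact_force: [0.8, -0.2, 0.2]
opening: 0.0002
clock: 12.92
eef_pos: [0.5971, 0.0121, 0.1278]
orientation: [0.029, 0.706, -0.029, 0.707]
contact_force: [2.8, -0.5, -1.5]
opening: 0.0004
```

Contact at 2.8 N, where it was expected. Pull gently.

```bash
python3 -m creep '[[0,0,0,0,0,-0.2,1],[0,0,0,0,0,-0.25,1],[0,0,0,0,0,-0.3,1],[0,0,0,0,0,-0.35,1],[0,0,0,0,0,-0.4,1],[0,0,0,0,0,-0.45,1],[0,0,0,0,0,-0.5,1],[0,0,0,0,0,-0.5,1]]'
python3 -m creep '[[0,0,0,0,0,-0.5,1],[0,0,0,0,0,-0.5,1],[0,0,0,0,0,-0.5,1],[0,0,0,0,0,-0.5,1],[0,0,0,0,0,-0.5,1],[0,0,0,0,0,-0.5,1],[0,0,0,0,0,-0.5,1],[0,0,0,0,0,-0.5,1]]'
python3 - <<'E'
from workcell import r
from h import *
s=r.state(); p=s["eef_pos"]; print(p, p[0]*.9962-p[1]*.0871, p[0]*.0871+p[1]*.9962, s["contact_force"])
f=r.grab_frame("side");cv2.imwrite("pics/side_z6.png",cv2.resize(np.ascontiguousarray(f["img"][140:260,240:385,::-1]),None,fx=4,fy=4))
E
```

```text
clock: 13.92
eef_pos: [0.5672, 0.0147, 0.1278]
orientation: [0.029, 0.706, -0.029, 0.707]
contact_force: [3.0, 2.5, -1.2]
opening: 0.0005
clock: 14.92
eef_pos: [0.5274, 0.0178, 0.1277]
orientation: [0.029, 0.706, -0.029, 0.707]
contact_force: [3.1, 2.1, 0.5]
opening: 0.0006
[0.52737063 0.01783637 0.12774751] 0.523813070735322 0.0637025692791974 [3.09290104 2.0792769  0.4973117 ]
```

View pics/side_z6.png

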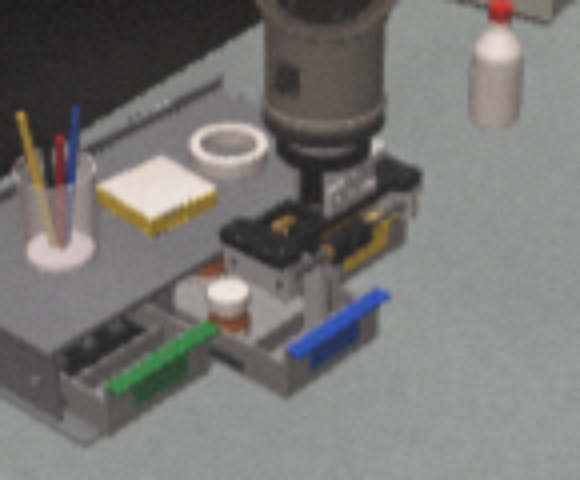

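The side view shows the tray half out and the white-capped jar upright at (229,300). Continuing, and slowing near the stop.

```bash
python3 -m creep '[[0,0,0,0,0,-0.5,1],[0,0,0,0,0,-0.5,1],[0,0,0,0,0,-0.5,1],[0,0,0,0,0,-0.5,1],[0,0,0,0,0,-0.5,1],[0,0,0,0,0,-0.5,1],[0,0,0,0,0,-0.5,1],[0,0,0,0,0,-0.5,1]]'
python3 -m creep '[[0,0,0,0,0,-0.45,1],[0,0,0,0,0,-0.4,1],[0,0,0,0,0,-0.35,1],[0,0,0,0,0,-0.3,1],[0,0,0,0,0,-0.25,1],[0,0,0,0,0,-0.2,1],[0,0,0,0,0,-0.15,1],[0,0,0,0,0,-0.15,1]]'
```

```text
clock: 15.98
eef_pos: [0.4875, 0.0211, 0.1277]
orientation: [0.029, 0.707, -0.029, 0.707]
contact_force: [3.2, 1.6, -1.7]
opening: 0.0005
clock: 16.98
eef_pos: [0.4654, 0.023, 0.1277]
orientation: [0.029, 0.706, -0.029, 0.707]
contact_force: [2.7, 1.5, 0.8]
opening: 0.0006
```

```bash
python3 -m creep '[[0,0,0,0,0,-0.1,1],[0,0,0,0,0,-0.1,1],[0,0,0,0,0,-0.1,1],[0,0,0,0,0,-0.1,1]]'
python3 -m creep '[[0,0,0,0,0,-0.1,1],[0,0,0,0,0,-0.1,1]]'
```

```text
clock: 17.48
eef_pos: [0.4615, 0.0233, 0.1278]
orientation: [0.029, 0.706, -0.029, 0.707]
contact_force: [6.6, -0.0, -3.3]
opening: 0.0006
clock: 17.73
eef_pos: [0.4611, 0.0232, 0.128]
orientation: [0.029, 0.705, -0.029, 0.708]
contact_force: [20.1, -2.0, -15.8]
opening: 0.0002
```

Stop reached: 20 N and no more motion. Ease the finger off the wall, lift out, back away and look.

```bash
python3 -m creep '[[0,0,0,0,0,0.2,1],[0,0,0,0,0,0.4,1],[0,0,0,0,0,0.6,1],[0,0,0,0,0,0,1],[0,0,0,-1,0,0,1],[0,0,0,-2,0,0,1],[0,0,0,-3,0,0,1],[0,0,0,-4,0,0,1]]'
python3 -m creep '[[0,0,0,-4,0,0,1],[0,0,0,-4,0,0,1],[0,0,0,-2,-4,0,1],[0,0,0,0,-5,0,1],[0,0,0,0,-5,0,1],[0,0,0,0,-5,-1,1],[0,0,0,0,-3,0,1],[0,0,0,0,0,0,1]]'
python3 w.py
python3 - <<'E'
from workcell import r
from h import *
f=r.grab_frame("wrist"); cv2.imwrite(f"pics/wrist7.png",f["img"][:,:,::-1])
for n in("scene","side"):
    f=r.grab_frame(n);x0,y0,x1,y1=BOX[n]; y0-=40
    cv2.imwrite(f"pics/{n}_z7.png",cv2.resize(np.ascontiguousarray(f["img"][y0:y1,x0:x1,::-1]),None,fx=4,fy=4)[:600,:800])
    for k,v in lips(f,n).items():
        for a,c,b in v: print(n,k,a,c,onz(f,c,.062))
E
```

```text
clock: 18.73
eef_pos: [0.4707, 0.0226, 0.2288]
orientation: [0.029, 0.707, -0.029, 0.706]
contact_force: [0.4, 0.2, -0.2]
opening: 0.0003
clock: 19.73
eef_pos: [0.4427, -0.1978, 0.328]
orientation: [0.03, 0.707, -0.03, 0.706]
contact_force: [0.2, 1.3, -0.4]
opening: 0.0005
[ 0.4431 -0.1962  0.3281]
yellow 686.0 [346. 269.] [431. 281.] rect mm ((567.0973510742188, -114.2550277709961), (115.9997329711914, 17.241613388061523), 83.84342193603516)
blue 901.0 [452. 165.] [526. 181.] rect mm ((441.6376037597656, 25.755298614501953), (117.63954162597656, 17.616622924804688), 84.74274444580078)
green 134.0 [546. 258.] [567. 268.] rect mm ((595.1649169921875, 173.36749267578125), (53.56473159790039, 17.02661895751953), 82.89703369140625)
scene yellow 90.0 [287.5        178.00000381] [[ 0.57275187 -0.11381573  0.062     ]]
scene blue 19.5 [291. 217.] [[0.67368609 0.00663005 0.062     ]]
scene blue 72.0 [349.73974609 179.83122635] [[0.44417367 0.02933036 0.062     ]]
scene green 95.0 [345.73019409 227.79434204] [[0.59396523 0.14483744 0.062     ]]
side yellow 55.5 [332.61763763 197.02941322] [[ 0.56252095 -0.10714156  0.062     ]]
side blue 125.5 [340.72000885 229.46001053] [[0.43363297 0.03466152 0.062     ]]
side green 61.0 [280.16470337 229.25882339] [[0.59042055 0.14848298 0.062     ]]
```

View pics/wrist7.png

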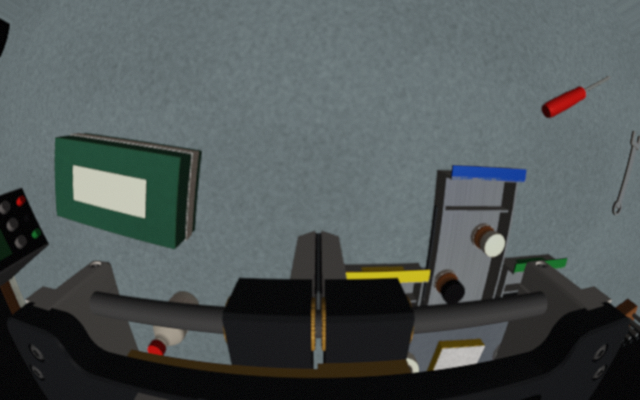

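View pics/side_z7.png

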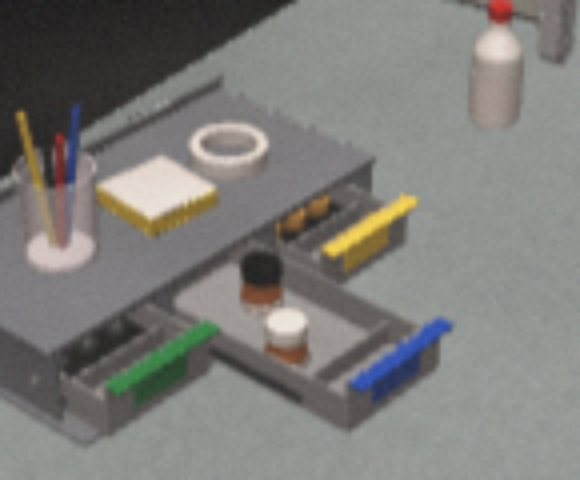

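View pics/scene_z7.png

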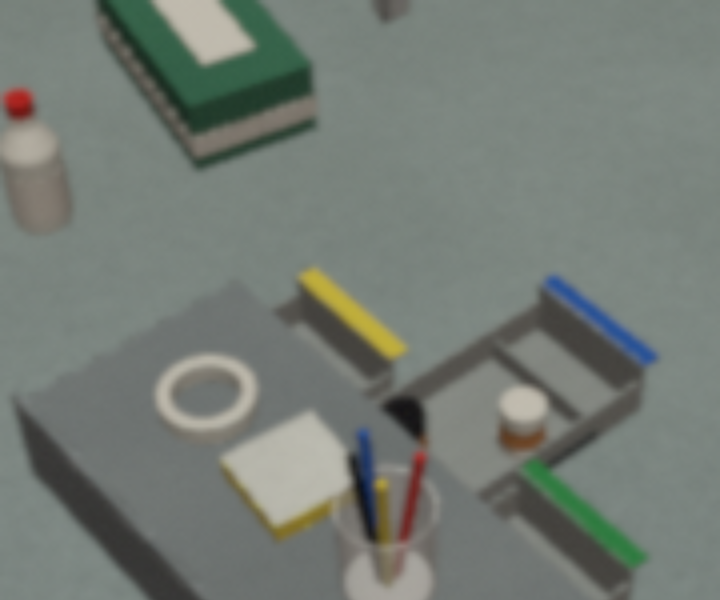

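All three views show both jars upright: the white cap near (487,242) and the black near (450,288) in the wrist view. The blue tray is out, yellow and green are home, and the robot is clear. Handing in.

```bash
python3 -c "
from workcell import r
print(r.hand_in())"
```

```text
the job is handed in; nothing more can be done
None
```

I pushed the yellow tray home and drew the blue tray out to its stop. Both jars are still standing, and I handed the job in at about 20 s of the 45 s allowed.

- **Yellow tray:** I pushed it in with the closed fingertips on the front of its lip until the force rose to about 18 N at its end stop. In the wrist view just after the push, its lip lay within about 1.5 mm of the other two.
- **Blue tray:** I lowered the closed fingertips into the finger pocket and pulled on the front wall at up to 40 mm/s, with about 3 N of drag. At its stop the force rose to about 20 N and the tray stopped moving. I then eased off, lifted out and moved clear.
- **Last checks:** The blue lip had moved about 138 mm by the wrist and scene cameras. It started up to 4 mm out, so this agrees with the 140 mm stop within measurement error. Both jars can be reached, the green tray is shut, and the other items in view look undisturbed.
- **Disagreement:** The side camera put the lips up to about 14 mm from where the other views did, because it also sees the labels below them. I used the wrist measurements instead, and the contact points matched those to within a few millimetres.

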